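Pack the findings pots and lower the case lid

TASK

Put the three white pots away in the wooden case on the jeweller's bench: slide them one by one, upright and without lifting them off the bench, through the open mouth into the lane between the two rails until all three stand in single file fully inside. Then lower the hinged lid gently until it is fully closed over them, without slamming it. Leave the spray bottle, the steel block and the little stand where they are.

Things in the scene. Friction and masses are not known exactly. Their poses are not given: they have to be found in the camera images.
- case: (sizes in mm) fixed bottomless wooden case: two rails 56 high, 12 thick, 64 apart inside, ending at a stop 178 from the mouth; its floor is the bench. Origin: centre of the open mouth, on the bench; +x points into the lane, z up, centre line y = 0. Before the mouth, splayed guides 48 high widen it from 64 at x = 0 to 110 at x = -40. A pot is fully inside with its centre over 29 past the mouth.
- lid (a joint): lid hinge angle in rad: 0 = closed flat on the rails, about 1.57 = upright; starts raised. A stiff friction hinge: the lid stays where it is left and needs some 1 to 2 N at its free end to move.
- lid_hinge (a point): point on the hinge axis (across the lane) at the lid underside, on the lane's middle plane, at x = 190, z = 56 of the case. The dark wooden lid is a plate 198 long (hinge to free end), 88 wide, 8 thick. A brass knob, 16 across and 16 high, stands on its outer face 125 from the hinge.
- lid_edge (a point): middle of the lid's free end, on its outer (top) face, 198 from the hinge; 64 above the bench and 8 in front of the mouth when closed. Under it hangs a flap 58 wide, 6 thick, reaching 40 below the lid's underside, which closes the mouth (inner face 2 in front of it).
- pot_a: one of three identical round white plastic pots with caps, diameter 56, height 44, 0.12 kg or so, standing loose on the bench; origin at the centre of its underside, z up
- pot_b: one of three identical round white plastic pots with caps, diameter 56, height 44, 0.12 kg or so, standing loose on the bench; origin at the centre of its underside, z up
- pot_c: one of three identical round white plastic pots with caps, diameter 56, height 44, 0.12 kg or so, standing loose on the bench; origin at the centre of its underside, z up
- spray: bystander: clear bottle with a white cap, diameter 52, height 130, origin at the centre of its underside. The robot must not shift it.
- block: bystander: square steel bench block 65 x 65 x 20, origin at the centre of its underside. The robot must not shift it.
- stand: bystander: small display stand, 85 square dark wood foot, grey post and a dark square steel plate on top, height 75, origin at the centre of its underside. The robot must not shift it.
Not all that is in view belongs to the job. What is shaped like the pot_c but yellow is not meant.

How it is judged:
By the outcome, as a careful person would: the job done as asked, in the order asked, and still so for the second after the job is handed in, with the robot touching nothing.
It also fails if it takes over 67 s, if anything falls off the work surface, if the arm or the gripper's body presses on something with over 40 N, if the wrist force passes 120 N, or if a joint passes its speed limit or range.

ROBOT

A 6-joint arm with a two-finger parallel gripper is mounted at the origin on the work surface. World frame = base frame: x ahead of the robot, y to its left, z up, the work surface at z = 0. Lengths are in m, angles in degrees, forces in N, time in s.
With the tool pointing down it reaches from about 0.425 to 0.95 m from the base axis. Payload 3.5 kg.
Tool frame: the origin (TCP) lies on the mounting face of the last link; the fingertips stand 173 mm ahead of it and the grasp point (between the pads) lies 155 mm ahead of it; z points along the fingers, y is the line along which they close (so a half turn about z gives the same grasp; the last joint's range is limited). The gripper opens to 85 mm and grips with 20 to 120 N. Pads are 22 mm wide; open, the fingers measure 114 mm over their backs; the gripper's body (76 mm by 85 mm) begins 54 mm behind the grasp point. The pads swing forward as they close: fully open they stand 13 mm farther back than shut.
Start: joints at [63.14, 16.404, 90.338, -0, 73.258, -8.594], TCP at [0.212, 0.641, 0.405] pointing down, gripper open.
Joint ranges: [-158.93, 158.93], [-51.34, 127.21], [12.03, 142.37], [-87.48, 267.48], [13.55, 161.25], [-162.69, 162.69]. Speed limits (degrees/s): [159.86, 159.86, 180, 180, 180, 180].

INTERFACE

Orientations are given as [roll, pitch, yaw] about the fixed x, y, z axes, in that order (R = Rz(yaw) Ry(pitch) Rx(roll)).
In Python, from bench import robot, fingers, get_image gives the robot as it stands. Calls block until the motion is done:
- robot.goto(position, orientation): joint-space move of the TCP to a pose.
- robot.move_l(position, max_speed=0.15, ori=None): straight line of the TCP; ori=None keeps the orientation; max_speed is the mean speed in m/s.
- robot.goto_joints(angles): joint-space move.
- fingers.gripper_to(opening, force=None): finger opening in m; force is the grip in N (None keeps the last); returns when the fingers have stopped.
- robot.dwell(seconds).
- robot.inverse_kinematics(position, orientation): joint angles nearest the present ones, or None.
- get_image(name): name is "scene" or "top" or "wrist"; returns a dict with "image" (420x560x3 uint8, red, green, blue), "fx", "fy", "cx", "cy" (pixels), "R" (3x3) and "t" (3): a world point X has camera coordinates R X + t. Camera axes: x right, y down, z forward; pixel columns grow to the right and rows downward; lengths in m; the calibration is good to about 2 mm. A picture is of the moment at which its call begins. There is no depth.
A pose or a line that the arm cannot do raises robot.PlanningError and nothing moves.
- robot.job_done(): hands the job in; it is judged then, once.
Readings, each from a call of its own:
- robot.get_clock(): time.
- robot.get_qpos(): joint angles.
- robot.get_dq(): joint speeds.
- robot.get_joint_torque(): joint torques, N m.
- robot.get_tcp_pos(): TCP position.
- robot.get_eef_rot(): TCP orientation.
- robot.get_wrist_force(): force on the tool from outside, world axes, zero at the start.
- robot.get_ft_torque(): the same for the moment, N m.
- robot.get_gripper_width(): finger opening in m.
- robot.get_gripper_force(): force on a finger pad.
Only numpy, scipy, OpenCV 4.12 (cv2) and the standard library are available. Lean on these libraries where they do the work, as an engineer would, in place of code of your own. Each camera call takes 0.05 s, during which the arm holds its last target. There are 200 camera calls.

## Working session

There is one attempt and no reset: what is moved stays moved. The work goes in short steps, each a Python script; the robot and the scene stay as the last script left them, time stands still between calls to the robot, and variables do not carry over. Pictures are saved under pics/ and viewed, at most 10 in all, crops included, and the job is handed in when it is done.

```bash
ls; mkdir -p pics; python3 - <<'E'
from bench import robot,fingers,get_image
import cv2,pickle
d={}
for n in ("scene","top","wrist"):
    g=get_image(n); d[n]=g
    cv2.imwrite(f"pics/{n}0.png",g["image"][:,:,::-1])
    print(n,g["fx"],g["cx"],g["cy"],g["R"],g["t"])
pickle.dump(d,open("im0.pkl","wb"))
print(robot.get_clock(),robot.get_eef_rot())
E
```

```text
pics
scene 474.59732947253076 276.97182941986614 213.3205333109905 [[ 0.598134    0.80115856  0.01951086]
 [ 0.59829867 -0.43021921 -0.67598087]
 [-0.53317392  0.41600046 -0.73666084]] [-0.33698924 -0.30864407  1.36675056]
top 485.1351606773892 284.87892782883193 209.12544705380242 [[-0.01614926 -0.99967609 -0.01967036]
 [-0.99766954  0.01741495 -0.06597123]
 [ 0.06629242  0.01855913 -0.99762762]] [0.00958622 0.59269916 1.3113744 ]
wrist 331.1946579087208 284.2669388780058 206.17378926025367 [[ 0.31317965  0.94969287 -0.00139954]
 [ 0.91146158 -0.30015757  0.28132405]
 [ 0.26675136 -0.08938059 -0.95961181]] [-0.67446442 -0.03664815  0.37792352]
0.15 [-1.79894642e+02 -1.83879295e-02  1.61737502e+02]
```

View pics/top0.png

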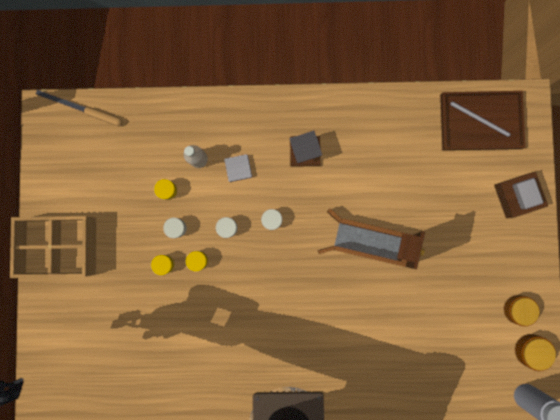

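View pics/scene0.png

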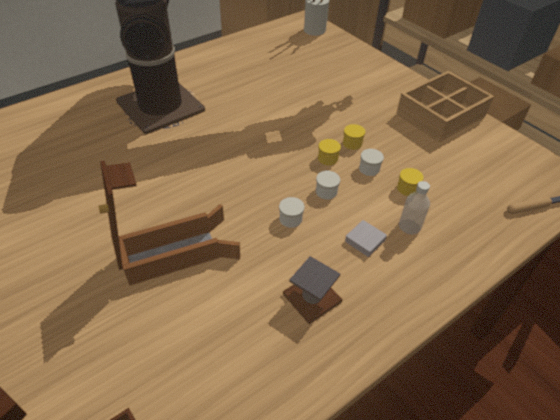

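The top view shows white pots at (173,228), (226,228) and (272,219). Their yellow lookalikes are at (165,189), (161,265) and (196,261), and only the white ones are meant. The case mouth is near (335,238), with the lane running right and slightly down to the upright lid near (412,248). Next is an enlarged crop to confirm this and pick out the case corners.

```bash
cat > h.py <<'E'
import numpy as np,cv2
def ray(g,u,v,z):
    d=g["R"].T@np.array([(u-g["cx"])/g["fx"],(v-g["cy"])/g["fy"],1.]); c=-g["R"].T@g["t"]
    return c+d*(z-c[2])/d[2]
def proj(g,X):
    p=g["R"]@np.asarray(X,float)+g["t"]; return np.array([g["cx"]+g["fx"]*p[0]/p[2],g["cy"]+g["fy"]*p[1]/p[2]])
def whites(g):
    im=g["image"]; h=cv2.cvtColor(im,cv2.COLOR_RGB2HSV)
    m=((h[...,1]<60)&(h[...,2]>150)).astype(np.uint8)
    n,l,s,c=cv2.connectedComponentsWithStats(m)
    return [(c[i],s[i]) for i in range(1,n) if 60<s[i][4]<2000]
E
python3 - <<'E'
import pickle,cv2,numpy as np
from h import *
d=pickle.load(open("im0.pkl","rb"))
for n in("top","scene"):
    print(n)
    for c,s in whites(d[n]): print(c.round(1),s,ray(d[n],*c,.044 if n=="top" else .03).round(4))
a=d["top"]["image"][195:285,150:440]; b=d["scene"]["image"][155:285,90:350]
A=cv2.resize(a,None,fx=2.75,fy=2.75,interpolation=3);B=cv2.resize(b,None,fx=2.6,fy=2.6,interpolation=3)
o=np.zeros((A.shape[0]+B.shape[0],800,3),np.uint8);o[:A.shape[0],:A.shape[1]]=A;o[A.shape[0]:,:B.shape[1]]=B
print(A.shape,B.shape)
cv2.imwrite("pics/crop1.png",o[:,:,::-1])
E
```

```text
top
[188.1 153.1] [184 146  10  17 108] [0.7486 0.2604 0.044 ]
[238.  171.3] [227 161  23  20 267] [0.6963 0.1246 0.044 ]
[271.3 219.2] [261 210  21  20 320] [0.5645 0.0362 0.044 ]
[173.1 227.6] [164 218  20  20 310] [0.5465 0.3017 0.044 ]
[225.5 227.2] [216 218  20  20 316] [0.5453 0.1599 0.044 ]
[554.5 414. ] [549 407  11  13 115] [ 0.0466 -0.6913  0.044 ]
scene
[371.9 155.6] [361 149  23  14 255] [0.5358 0.3171 0.03  ]
[327.8 178.4] [316 170  24  17 304] [0.5343 0.1721 0.03  ]
[423.7 184.8] [418 181  12   8  76] [0.6834 0.3429 0.03  ]
[291.3 205.8] [279 197  25  18 358] [0.5545 0.0461 0.03  ]
[365.9 234.7] [346 220  41  30 623] [0.7149 0.1236 0.03  ]
(248, 798, 3) (338, 676, 3)
```

View pics/crop1.png

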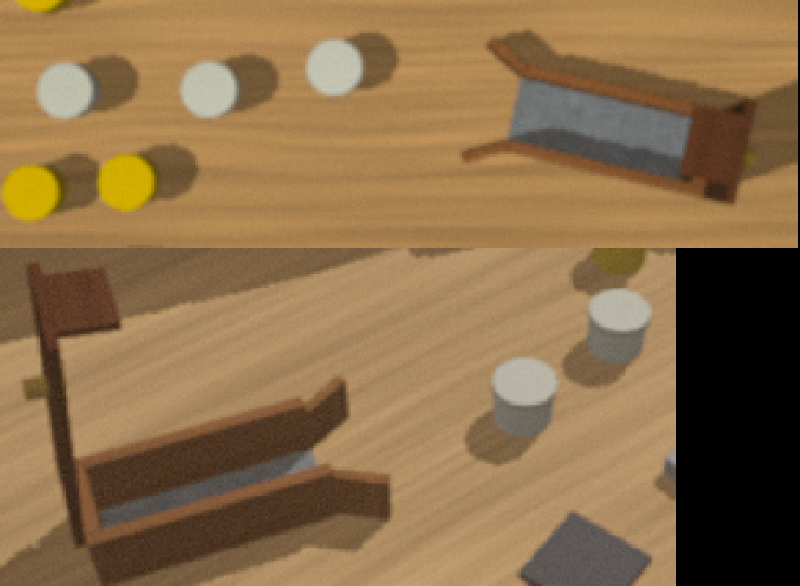

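The two crops confirm three white pots. The lane slopes about 11° to the right and down, and the lid is raised nearly upright at the far end with its flap pointing at the mouth. I'll take a closer wrist view of the case for an accurate pose.

```bash
python3 - <<'E'
from bench import robot,fingers,get_image
import cv2,pickle
from h import *
d=pickle.load(open("im0.pkl","rb"));g=d["top"]
m=ray(g,338,234.3,0);e=ray(g,338+60,234.3+12.5,0);print(m,e,np.degrees(np.arctan2(*(e-m)[1::-1])))
robot.goto([m[0],m[1]-.0,.46],[180,0,168]); print(robot.get_clock(),robot.get_qpos())
w=get_image("wrist");pickle.dump(w,open("w1.pkl","wb"));cv2.imwrite("pics/w1.png",w["image"][:,:,::-1])
E
```

```text
[ 0.52166926 -0.1459679   0.        ] [ 0.48453929 -0.31026528  0.        ] -102.7344946847996
3.125 [-2.63045660e+01 -2.77405269e+00  1.05574740e+02  1.07724694e-02
  7.72051870e+01 -1.04364068e+02]
```

View pics/w1.png

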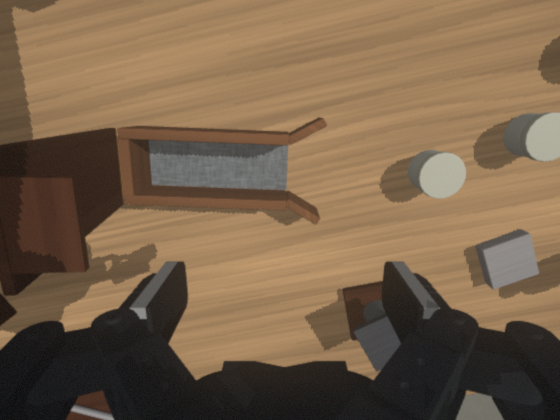

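The wrist view shows the whole case: stop at column 125, mouth at column 289, and rail tops near rows 135 and 198. I'll zoom in to pick the corners.

```bash
python3 - <<'E'
import cv2
i=cv2.imread("pics/w1.png")[110:225,110:335]
cv2.imwrite("pics/w1c.png",cv2.resize(i,None,fx=3.5,fy=3.5,interpolation=2))
E
```

```text
(no output)
```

View pics/w1c.png

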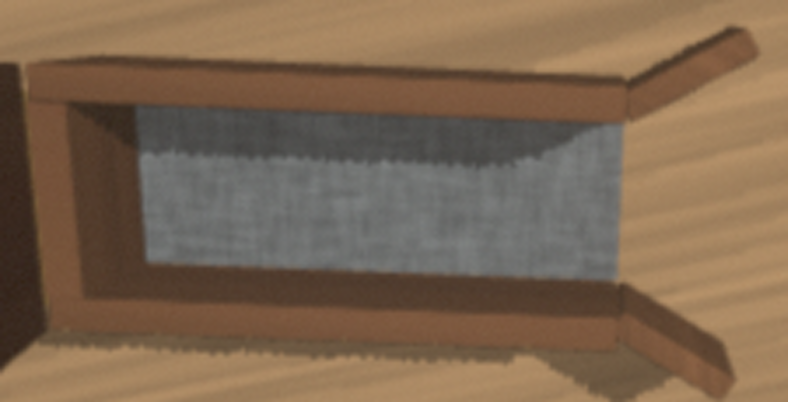

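```bash
python3 - <<'E'
import pickle
from h import *
w=pickle.load(open("w1.pkl","rb"));d=pickle.load(open("im0.pkl","rb"))
P=lambda x,y,z=.056: ray(w,110+(x+.5)/3.5-.5,110+(y+.5)/3.5-.5,z)[:2]
a,b=P(626,123),P(66,102); c,e=P(620,312),P(83,297); f=P(616,279,0);k=P(146,262,0)
print(a,b,c,e,"len",np.linalg.norm(a-b),np.linalg.norm(c-e),np.linalg.norm(f-k),"w",np.linalg.norm(a-c),np.linalg.norm(b-e))
m=(a+c)/2; s=(b+e)/2
ang=lambda v:np.degrees(np.arctan2(v[1],v[0]))
print("mouth",m,"stop",s,ang(b-a),ang(e-c),ang(s-m),ang(k-f), (m+s)/2)
ex=(s-m)/np.linalg.norm(s-m);ey=np.array([-ex[1],ex[0]])
print("mat corner in case",(f-m)@ex,(f-m)@ey,(k-m)@ex,(k-m)@ey)
for q,s_ in whites(w): print(q,s_,ray(w,*q,.035))
# lid: angle using scene: project lid corners for candidate angles
hc=m+.19*ex
for th in(80,85,90,95,100):
    t=np.radians(th); r=.198
    X=[np.r_[hc-ex*r*np.cos(t)+ey*o,.056+r*np.sin(t)] for o in(.044,-.044)]
    print(th,[proj(d["scene"],x).round(1) for x in X],[proj(d["top"],x).round(1) for x in X])
E
```

```text
[ 0.49065719 -0.13339452] [ 0.44765858 -0.3051438 ] [ 0.55110473 -0.14797529] [ 0.50925213 -0.32099925] len 0.17704997807689649 0.1780138476132676 0.1777220938634488 w 0.06218122147294251 0.06360158157513204
mouth [ 0.52088096 -0.1406849 ] stop [ 0.47845536 -0.31307152] -104.05548449482349 -103.59802736548221 -103.82613501174103 -104.06699443849014 [ 0.49966816 -0.22687821]
mat corner in case 0.0008414192760515873 0.03324307991176885 0.17856194280266505 0.03249597574571165
[544.6438152  137.70044709] [ 526  112   34   50 1342] [0.54668406 0.16086015 0.035     ]
[442.46918853 175.14460037] [ 420  152   46   47 1639] [0.56662852 0.04070521 0.035     ]
80 [array([118.2, 192.9]), array([109. , 159.9])] [array([417.6, 229.5]), array([409.5, 267.8])]
85 [array([107.2, 194.7]), array([ 98.6, 161.3])] [array([425.4, 231.1]), array([417.3, 269.6])]
90 [array([ 96.1, 197.2]), array([ 88.2, 163.4])] [array([433.1, 232.8]), array([425. , 271.4])]
95 [array([ 85.2, 200.4]), array([ 78. , 166.2])] [array([440.6, 234.6]), array([432.5, 273.1])]
100 [array([ 74.5, 204.3]), array([ 68. , 169.7])] [array([447.8, 236.3]), array([439.8, 274.8])]
```

Measured in case frame: the mouth is at (0.521, −0.141), the lane runs at −103.8°, and the lid is at about 84°. Next I drag the nearest pot in.

```bash
cat >> h.py <<'E'
M=np.array([.5209,-.1407]); A=np.radians(-103.83); EX=np.array([np.cos(A),np.sin(A)]); YAW=166.17
ORI=[180,0,YAW]
def C(x,z,y=0): p=M+x*EX+y*np.array([-EX[1],EX[0]]); return [p[0],p[1],z]
def drag(p,xend,robot,fingers):
    fingers.gripper_to(.085)
    robot.goto([p[0],p[1],.26],ORI); robot.move_l([p[0],p[1],.18],.2)
    fingers.gripper_to(.05,20); print("w",robot.get_gripper_width(),robot.get_gripper_force(),robot.get_clock())
    robot.move_l(C(-.075,.18),.2); print(robot.get_wrist_force().round(1))
    robot.move_l(C(xend,.18),.12); print(robot.get_wrist_force().round(1),robot.get_gripper_width())
    fingers.gripper_to(.066); robot.move_l(C(xend,.26),.2)
    print("t",robot.get_clock(),robot.get_wrist_force().round(1))
E
python3 - <<'E'
from bench import robot,fingers,get_image
from h import *; import pickle
drag([.5652,.0370],.06,robot,fingers)
w=get_image("wrist");pickle.dump(w,open("w2.pkl","wb"));cv2.imwrite("pics/w2.png",w["image"][:,:,::-1])
E
```

```text
w 0.05546444542611988 21.524844467639923 5.3917
[-1.3 -3.6  5.9]
[-0.3  1.3  6.1] 0.05581311187295034
t 8.175 [ 0.5  0.  -0.7]
```

View pics/w2.png

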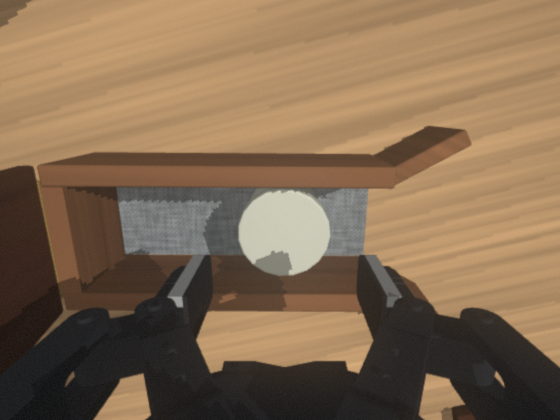

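Pot 1 stands in the lane at (284,232), centred between the rails. Now pots 2 and 3, then the final push.

```bash
python3 - <<'E'
from bench import robot,fingers,get_image
from h import *; import pickle
drag([.5462,.1603],.045,robot,fingers)
drag([.5473,.3017],.015,robot,fingers)
fingers.gripper_to(0)
robot.move_l(C(-.07,.26),.2); robot.move_l(C(-.07,.19),.2)
w=get_image("wrist");pickle.dump(w,open("w3.pkl","wb"));cv2.imwrite("pics/w3.png",w["image"][:,:,::-1])
print(robot.get_clock(),robot.get_gripper_width())
E
```

```text
w 0.05581840186773167 21.934635043144226 10.85
[ 0.5 -1.2  6.4]
[0.5 1.9 6.2] 0.05559661403857546
t 14.1083 [-0.4  0.7 -1. ]
w 0.0558017102003627 22.026412189006805 17.15
[0.4 2.5 9.2]
[-0.   2.5  8.5] 0.055572840738753425
t 20.8667 [ 0.9  0.2 -0.1]
22.625 0.00029821760279950945
```

View pics/w3.png

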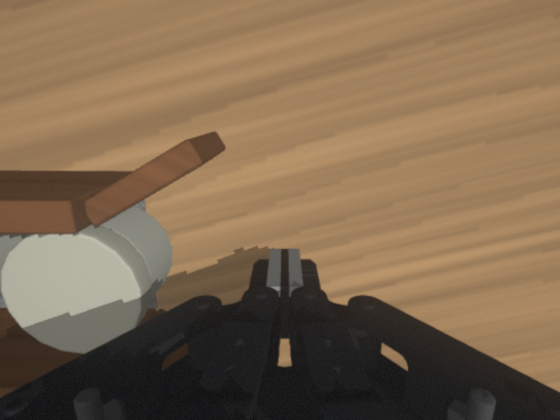

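The last pot stands between the guides, partly inside, at (80,285). The closed fingers are behind it. Now the push, watching the force.

```bash
python3 - <<'E'
from bench import robot,fingers,get_image
from h import *; import pickle
robot.move_l(C(-.016,.19),.12)
x=-.016
while True:
    f=-robot.get_wrist_force()[:2]@EX; print(round(x,4),round(f,1))
    if f>4.5 or x>-.0045: break
    x+=.002; robot.move_l(C(x,.19),.03)
robot.move_l(C(-.07,.19),.15); robot.move_l(C(-.07,.30),.25); robot.move_l(C(0,.34),.25)
w=get_image("wrist");pickle.dump(w,open("w4.pkl","wb"));cv2.imwrite("pics/w4.png",w["image"][:,:,::-1])
print(robot.get_clock())
for q,s in whites(w):
    p=ray(w,*q,.044)[:2]-M; print(q.round(),s,p@EX,p@[-EX[1],EX[0]])
E
```

```text
-0.016 -0.2
-0.014 0.1
-0.012 0.9
-0.01 0.8
-0.008 0.7
-0.006 2.2
-0.004 1.8
26.4333
```

View pics/w4.png

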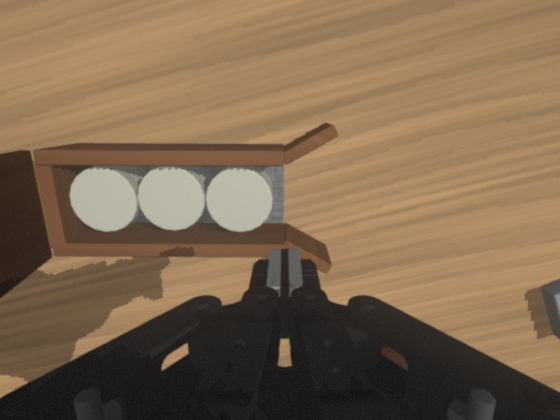

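All three pots are in single file, at (103,200), (171,200) and (239,200), all past the mouth at column 285. Next I go over the lid and lower it along its arc.

```bash
cat > lid.py <<'E'
from h import *
H,R=.012,.172
def tcp(th):
    t=np.radians(th); return C(.19-R*np.cos(t)+.008*np.sin(t)+H,.056+R*np.sin(t)+.008*np.cos(t)+.173)
E
python3 - <<'E'
from bench import robot,fingers,get_image
from lid import *; import pickle
w=pickle.load(open("w4.pkl","rb"))
for u in(103.5,171.5,239): p=ray(w,u,199.5,.044)[:2]-M; print((p@EX).round(4),(p@[-EX[1],EX[0]]).round(4))
robot.move_l(C(0,.475),.25); robot.move_l(C(.25,.475),.25); robot.move_l(C(.25,tcp(86)[2]),.15)
robot.move_l(tcp(94),.15); print(robot.get_clock())
for th in range(90,41,-8):
    robot.move_l(tcp(th),.08); f=robot.get_wrist_force(); print(th,(f[:2]@EX).round(1),f[2].round(1))
print(robot.get_clock())
g=get_image("scene");cv2.imwrite("pics/s5.png",g["image"][:,:,::-1])
E
```

```text
0.148 -0.0016
0.0923 -0.0014
0.0368 -0.0013
29.25
90 -0.1 0.6
82 -1.0 -0.0
74 0.0 -0.3
66 0.0 0.3
58 -0.7 0.2
50 -0.1 -0.3
42 -0.7 0.3
32.25
```

View pics/s5.png

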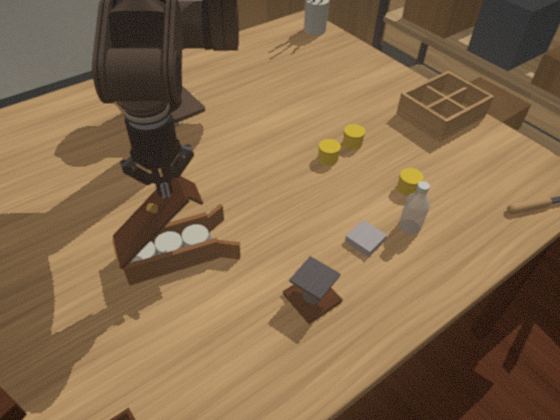

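The lid follows the fingertips: it is about 45° down with the tips at (165,190), and the pots are still in line. I'll keep lowering it, slower towards the end.

```bash
python3 - <<'E'
from bench import robot,fingers,get_image
from lid import *
for th,v in [(34,.06),(26,.06),(19,.05),(13,.04),(8,.03),(4,.02),(2,.015)]:
    robot.move_l(tcp(th),v); f=robot.get_wrist_force(); print(th,(f[:2]@EX).round(1),f[2].round(1))
p=np.array(tcp(2))
for i in range(14):
    p[2]-=.001; robot.move_l(p,.01); robot.dwell(.1); f=robot.get_wrist_force()[2]; print(i,p[2].round(4),round(f,1))
    if f>7: break
p[2]+=.06; robot.move_l(p,.1); print(robot.get_clock())
robot.move_l([p[0],p[1],.45],.25)
a=get_image("scene")["image"][130:300,80:290]; b=get_image("top")["image"][200:290,290:450]
A=cv2.resize(a,(500,405),interpolation=2);B=cv2.resize(b,(300,169),interpolation=2)
o=np.zeros((405,800,3),np.uint8);o[:,:500]=A;o[:169,500:]=B
cv2.imwrite("pics/f6.png",o[:,:,::-1]); print(robot.get_clock())
E
```

```text
34 -0.2 -0.5
26 -0.2 0.3
19 -0.4 -0.3
13 -0.5 0.0
8 0.6 0.2
4 -0.3 -0.7
2 -0.5 0.6
0 0.242 -0.9
1 0.241 0.0
2 0.24 0.0
3 0.239 0.7
4 0.238 0.3
5 0.237 4.6
6 0.236 10.2
39.7167
40.5833
```

View pics/f6.png

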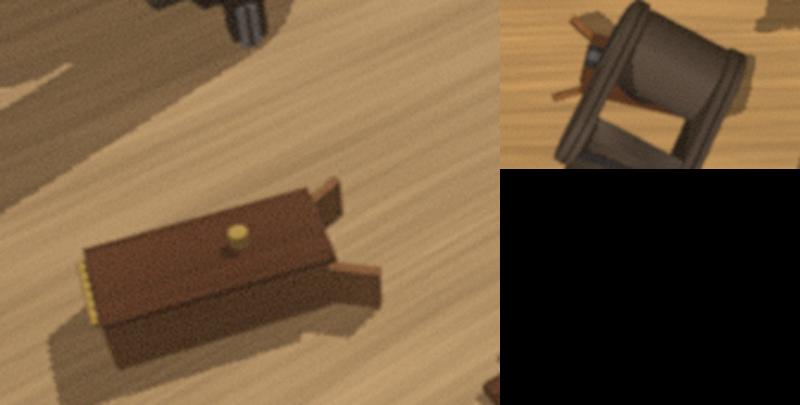

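The lid lies flat on the rails, with its knob at (238,235). Firm contact came at a TCP height of 0.237 m, which is exactly the closed lid's 64 mm. The gripper is clear.

```bash
python3 -c "
from bench import robot
print(robot.job_done())"
```

```text
the job is handed in; nothing more can be done
None
```

The job is handed in at about 41 s: all three white pots stand in single file fully inside the case, the lid was lowered gently and is fully closed, and the robot went nowhere near the spray bottle, block or stand.

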